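Salt from the slide-out tray

TASK

The spice jar and the kitchen timer stand in the way of the slide-out tray: stand both on the round cork mat, then pull the tray right out by its upright tab. Stand the salt shaker from the tray in the empty recess of the wooden cruet stand, beside the pepper mill, then push the tray fully home. Last, put the spice jar and the timer back upright on the spots where they stood at the start; knock nothing over.

Things in the scene. Friction and masses are not known exactly. Their poses are not given: they have to be found in the camera images.
- spice_mid (a point): Spice jar: clear round glass jar with brown contents and label and a round red cap, upright on the worktop in front of the tray; 45 mm across, 106 mm tall, about 0.1 kg. The point is at its centre, 53 mm above its underside; z is its upright axis.
- timer_mid (a point): Kitchen timer: round, red dome on a white ring, upright on the worktop in front of the tray; 65 mm across, 45 mm tall, about 0.12 kg. The point is at its centre, 22.5 mm above its underside; z is its upright axis. It may be taken across its full width, in any direction.
- salt_mid (a point): Salt shaker: clear round shaker with a grey-white top, standing near the front of the tray (tray surface 26 mm above the worktop), ahead of a black canister and a jam jar, both fixed to the tray; 44 mm across, 90 mm tall, the uppermost 20 mm narrower. The point is at its centre, 45 mm above its underside; z is its upright axis.
- tray (a joint): Travel of the slide-out tray in m: 0 is fully home (as at the start), 0.1 is fully out towards the robot. It runs level, with about 1.5 N of friction, and stays where it is left; the end stops are firm. The pale bamboo tray is 215 mm wide and 270 mm deep.
- pull_tab (a point): Upright dark steel tab in the middle of the tray's front edge, to be pinched from above across its width; 22 mm wide (along its y), 10 mm thick (along its x), free from 26 to 77 mm above the worktop. The point lies on its middle, 55 mm above the worktop. Its x axis points away from the robot along the slide: the tray comes out along -x of this frame. It moves with the tray.
- cork_mat: Round cork mat, 220 mm across and 12 mm thick, empty, fixed to the worktop on one side. Origin at the centre of its underside, on the worktop; z up.
- cruet_stand_hole0 (a point): Empty round recess of the fixed wooden cruet stand (190 x 92 x 24 mm). The point is at the centre of its mouth, 24 mm above the worktop; the recess is 61 mm across and 12 mm deep. x runs along the stand: the other recess, with the dark brown pepper mill (58 mm across, 160 mm tall above its recess floor, fixed), has its centre 100 mm away along +x, so close the fingers across the stand, along y.
Mind the look-alikes: they are no part of the job. What is shaped like the part that bears spice_mid but blue or green is not meant.

How it is judged:
By the outcome, as a careful person would: the job done as asked, in the order asked, and still so for the second after the job is handed in, with the robot touching nothing.
It also fails if it takes over 144 s, if anything falls off the work surface, if the arm or the gripper's body presses on something with over 40 N, if the wrist force passes 120 N, or if a joint passes its speed limit or range.

ROBOT

A 6-joint arm with a two-finger parallel gripper is mounted at the origin on a cart in front of the work surface, level with it; the furniture and walls round the work are solid. World frame = base frame: x ahead of the robot, y to its left, z up, the work surface at z = 0. Lengths are in m, angles in rad, forces in N, time in s.
With the tool pointing down it reaches from about 0.35 to 0.925 m from the base axis. Payload 6.4 kg.
Tool frame: the origin (TCP) lies at the very end of the fingers, on their centre line; the grasp point (between the pads) lies 19 mm behind it; z points along the fingers, y is the line along which they close (so a half turn about z gives the same grasp; the last joint's range is limited). The gripper opens to 94 mm and grips with 3 to 60 N. Pads are 16 mm wide; open, the fingers measure 119 mm over their backs; the gripper's body (75 mm by 177 mm) begins 78 mm behind the grasp point.
Start: joints at [1.092, 0.245, 1.558, -0, 1.339, -0.174], TCP at [0.195, 0.62, 0.179] pointing down, gripper open.
Joint ranges: [-3.13, 3.13], [-1.02, 2.26], [0.13, 2.54], [-0.95, 4.09], [0.21, 2.88], [-2.74, 2.74]. Speed limits (rad/s): [2.57, 2.57, 3.14, 3.14, 3.14, 3.14].

INTERFACE

Orientations are given as [roll, pitch, yaw] about the fixed x, y, z axes, in that order (R = Rz(yaw) Ry(pitch) Rx(roll)).
In Python, from bench import * gives the robot as it stands.
- The arm moves only by the tool apply_moves, never from a script. Its argument "targets" is a list of rows, each a list of 5 numbers: the shift along the tool's x, y, z in mm, then the turn about the tool's z in degrees, then the opening, from 0 (shut) to 1 (fully open). A call has 1 to 12 rows; each row is the pose to reach, as a shift and turn from the pose commanded when the call began, along the tool's axes at that moment; what a row does not reach only later rows make up. A row lasts 1/12 s, in which the tool goes at most 41.7 mm and 7.16 degrees, less where a joint would pass 70% of its speed; a pose out of reach is approached as far as the arm can. A call with a gripper value outside its range is refused whole. The fingers move at their own pace and stop on an object; the grip force is fixed at half the most. Time passes only in rows, so rows that repeat a pose let the fingers close. It gives the time, the measured TCP pose, the force, the opening and the grip force at its end, in the units of the state.
- get_obs(): the state, without advancing time (a new reading comes with each control period).
- grab_frame(name): name is "scene" or "top"; returns a dict with "pixels" (384x512x3 uint8, red, green, blue), "K" (3x3 intrinsics, pixels), "world_to_cam" (4x4, takes a point from world to camera coordinates). Camera axes: x right, y down, z forward; pixel columns grow to the right and rows downward; lengths in m; the calibration is good to about 2 mm. A picture is of the moment at which its call begins. There is no depth.
- sign_off(): hands the job in; it is judged then, once.
Trained networks look in a picture, given as the dict that the camera call returned (one of the last four; its "shot" number tells which), for a name from the list of things; names that differ only in an ending like _2 or _b are one class to them, and where a whole thing is asked for, a point or a joint stands for the part that bears it (a point fixed in the world has none). Each returns a list of dicts, best first, with "score" (0 to 1); they miss things now and then, are a little off and sometimes report something else, mostly with a low value. They report only what shows in the picture. A call takes as long as a camera call. They do not tell look-alikes from the thing itself.
- look_for(picture, label): "box" ([centre column, centre row, width, height] in pixels, round what is visible of it).
- trace(picture, label): "region" (384x512 bool, what is visible of it) and "box" ([centre column, centre row, width, height] in pixels, round what is visible of it).
The state is a dict: "time": time; "qpos": joint angles; "joint_velocities": joint speeds; "joint_efforts": joint torques, N m; "tool_pos": TCP position; "eef_rot": TCP orientation; "contact_force": force on the tool from outside, world axes, zero at the start; "wrist_torque": the same for the moment, N m; "gripper_width": finger opening in m; "grip_force": force on a finger pad.
Only numpy, scipy, OpenCV 4.12 (cv2) and the standard library are available. Lean on these libraries where they do the work, as an engineer would, in place of code of your own. Each camera call takes 0.05 s, during which the arm holds its last target. There are 200 camera calls.

## Working session

There is one attempt and no reset: what is moved stays moved. The work goes in short steps, Python scripts to look and compute and a tool call to move; the robot and the scene stay as the last step left them, time stands still between calls to the robot, and variables do not carry over. Pictures are saved under pics/ and viewed, at most 14 in all, crops included, and the job is handed in when it is done.

Besides the shell and the picture viewer there is one more tool, called after "Request:" as name(argument=value, ...) on one line, values as JSON. apply_moves: Moves the arm, as the interface text tells. Its arguments: {"type":"object","properties":{"targets":{"type":"array","items":{"type":"array","items":{"type":"number"}}}},"required":["targets"]}

```bash
mkdir -p pics; ls; python3 - <<'E'
from bench import *
import cv2
for n in("scene","top"):
    f=grab_frame(n); cv2.imwrite(f"pics/{n}0.png",f["pixels"][:,:,::-1])
    print(n,f["K"].tolist(),f["world_to_cam"].round(4).tolist())
    for l in("spice_mid","timer_mid","salt_mid","pull_tab","cork_mat","cruet_stand_hole0"):
        try: print(l,[( [round(float(v)) for v in d["box"]],round(d["score"],2)) for d in look_for(f,l)[:5]])
        except Exception as e: print(l,e)
o=get_obs();print(o)
E
```

```text
pics
scene [[453.505180938219, 0.0, 247.95092691371644], [0.0, 453.505180938219, 194.9028591965665], [0.0, 0.0, 1.0]] [[0.538, -0.8428, 0.0156, -0.2679], [-0.6499, -0.4266, -0.629, 0.3732], [0.5368, 0.3283, -0.7772, 0.9432], [0.0, 0.0, 0.0, 1.0]]
spice_mid [([216, 204, 20, 35], 0.9), ([166, 198, 20, 37], 0.66), ([186, 225, 24, 37], 0.63), ([191, 178, 21, 37], 0.6)]
timer_mid [([256, 239, 23, 26], 0.82)]
salt_mid [([258, 165, 22, 25], 0.64), ([147, 162, 78, 58], 0.52)]
pull_tab [([282, 164, 118, 126], 0.86)]
cork_mat [([145, 164, 76, 57], 0.93)]
cruet_stand_hole0 [([367, 268, 62, 96], 0.71)]
top [[366.43709476019245, 0.0, 256.51587451630513], [0.0, 366.43709476019245, 195.1709881533264], [0.0, 0.0, 1.0]] [[-0.008, -1.0, -0.0037, 0.0024], [-0.9965, 0.0083, -0.0834, 0.5041], [0.0834, 0.0031, -0.9965, 1.1816], [0.0, 0.0, 0.0, 1.0]]
spice_mid [([230, 244, 18, 17], 0.61), ([199, 233, 18, 14], 0.56), ([237, 211, 14, 15], 0.49), ([202, 205, 19, 18], 0.48)]
timer_mid [([279, 216, 21, 17], 0.86)]
salt_mid [([245, 164, 12, 15], 0.69)]
pull_tab [([263, 163, 72, 63], 0.86)]
cork_mat [([152, 200, 71, 67], 0.61)]
cruet_stand_hole0 [([361, 200, 38, 62], 0.72)]
{'time': 0.7, 'qpos': array([ 1.09189745e+00,  2.45043451e-01,  1.55779053e+00, -3.36720891e-05,
        1.33869806e+00, -1.74104473e-01]), 'joint_velocities': array([-0.00014247, -0.00021265, -0.00055612,  0.00021693,  0.00047553,
        0.00116489]), 'joint_efforts': array([-1.20509640e-04, -4.15726304e+01, -3.14817667e+01,  6.86190161e-02,
        2.88954534e-02,  9.95081649e-06]), 'tool_pos': array([0.19507895, 0.62005578, 0.17859655]), 'eef_rot': array([3.14153863e+00, 4.27737715e-05, 2.83680599e+00]), 'contact_force': array([ 0.1170025 ,  1.22904683, -0.54102016]), 'wrist_torque': array([ 0.07487702, -0.02737411,  0.00472502]), 'grip_force': 0.0, 'gripper_width': 0.09415527795057123}
```

```bash
python3 - <<'E'
import cv2
a=cv2.imread("pics/scene0.png")[110:330,90:410]; cv2.imwrite("pics/s1.png",cv2.resize(a,None,fx=2.5,fy=2.5,interpolation=cv2.INTER_CUBIC))
a=cv2.imread("pics/top0.png")[110:290,100:400]; cv2.imwrite("pics/t1.png",cv2.resize(a,None,fx=2.66,fy=2.66,interpolation=cv2.INTER_CUBIC))
E
```

```text
(no output)
```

View pics/s1.png

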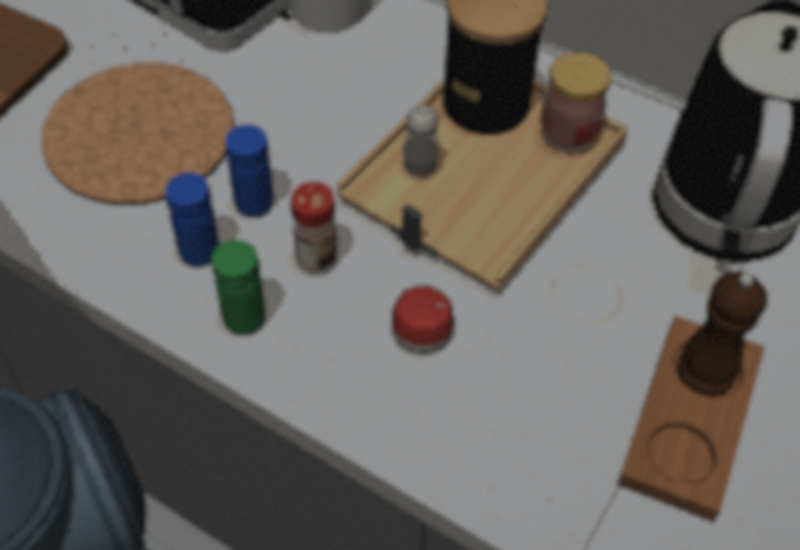

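View pics/t1.png

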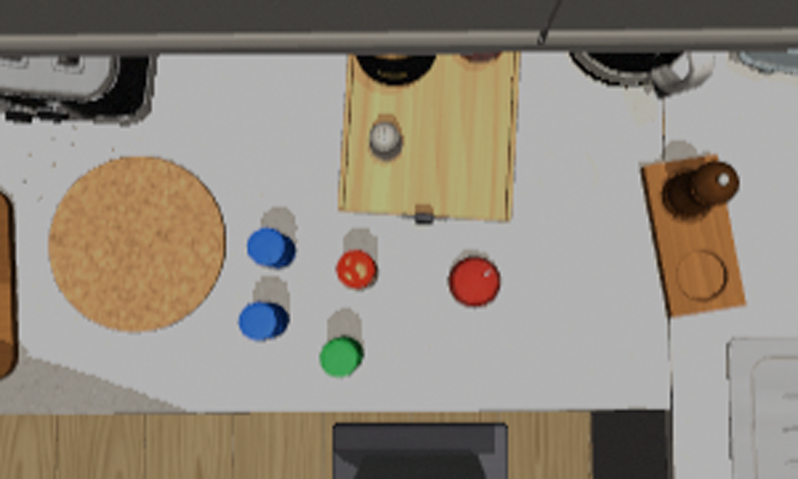

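Scene crop candidates for the spice jar (full-frame pixels): red-capped glass jar (216,204), blue (191,178), blue (166,198), green (186,225). By the description it is the red-capped one, top view (237,211); the crop shows glass with brown contents and a label. The tab is at scene (254,201), top (259,191). The timer is at scene (256,239), the salt at (258,165), and the recess at the lower-right of the stand.

```bash
cat > h.py <<'E'
from bench import *
import numpy as np, cv2
from scipy.optimize import least_squares
def proj(f,P):
    W=f["world_to_cam"];c=np.atleast_2d(P)@W[:3,:3].T+W[:3,3];u=c@f["K"].T;return u[:,:2]/u[:,2:]
def ray(f,uv,z):
    W=f["world_to_cam"];R,t=W[:3,:3],W[:3,3];d=R.T@np.linalg.solve(f["K"],[*uv,1]);o=-R.T@t
    return (o+d*(z-o[2])/d[2])[:2]
A=np.linspace(0,2*np.pi,48)
def cyl(x,y,prof):
    return np.vstack([np.c_[x+r*np.cos(A),y+r*np.sin(A),0*A+z] for r,z in prof])
def box(uv): lo,hi=uv.min(0),uv.max(0); return np.r_[lo,hi]
def fit(obs,prof):
    """obs: list of (frame, box[cx,cy,w,h]) -> xy and residual"""
    t=[np.r_[b[0]-b[2]/2,b[1]-b[3]/2,b[0]+b[2]/2,b[1]+b[3]/2] for _,b in obs]
    g=lambda p:np.concatenate([box(proj(f,cyl(*p,prof)))-k for (f,_),k in zip(obs,t)])
    s=least_squares(g,ray(*[obs[0][0],obs[0][1][:2]],.05),loss='soft_l1'); return s.x,g(s.x)
PROF=dict(spice_mid=[(.0225,0),(.0225,.106)],timer_mid=[(.0325,0),(.0325,.02),(.02,.045)],salt_mid=[(.022,.026),(.022,.096),(.017,.116)])
E
python3 - <<'E'
from h import *
fs=[grab_frame("scene"),grab_frame("top")]
pick={"spice_mid":[(216,204),(237,211)],"timer_mid":[(256,239),(279,216)],"salt_mid":[(258,165),(245,164)]}
for l,pp in pick.items():
    obs=[]
    for f,p in zip(fs,pp):
        D=trace(f,l); d=min(D,key=lambda d:np.hypot(*(np.array(d["box"][:2])-p))); obs.append((f,np.array(d["box"],float)))
    print(l,*[np.round(o[1]) for o in obs])
    x,r=fit(obs,PROF[l]); print(x.round(4),r.round(1)); 
    for o in obs: print('  single',fit([o],PROF[l])[0].round(4))
f=fs[1]; T=lambda u,v:(100+u/2.66,110+v/2.66); S=lambda u,v:(90+u/2.5,110+v/2.5)
print("tab top",ray(f,T(424,213),.077),"scene",ray(fs[0],S(411,211),.077))
print("tray front",ray(f,T(340,210),.03),ray(f,T(511,219),.03))
print("tray scene",ray(fs[0],S(342,188),.03),ray(fs[0],S(498,283),.03))
for p in[(640,168),(715,155),(745,303),(671,317)]: print("stand",ray(f,T(*p),.024))
print("hole",ray(f,T(702,275),.024),ray(fs[0],S(683,455),.024))
m=[ray(f,T(*p),.012) for p in [(49,243),(226,243),(137,155),(137,332)]];print("mat",m)
for n in("look_for",):
  for k in range(2): print(cv2.__version__, [np.round(d["box"]) for d in look_for(fs[k],"spice_mid")])
for z,p in[(.106,(270,248)),(.106,(262,320)),(.106,(341,357))]: print("decoy",ray(f,T(*p),z))
h,w=fs[1]["pixels"].shape[:2]
E
```

```text
spice_mid [215. 204.  19.  36.] [236. 211.  14.  16.]
[0.4476 0.0657] [ 0.4 -2.5  0.8  0.2 -2.   1.3  0.3  0.6]
  single [0.4438 0.0649]
  single [0.4507 0.0627]
timer_mid [258. 239.  24.  27.] [279. 216.  20.  16.]
[ 0.4375 -0.0724] [-0.1  0.1  2.   0.9 -1.  -2.7 -1.   1. ]
  single [ 0.4376 -0.0695]
  single [ 0.4348 -0.0756]
salt_mid [258. 166.  18.  27.] [246. 162.  11.  15.]
[0.6035 0.0344] [ 1.1 -3.  -0.2  3.7 -3.2 -0.7  0.6  1.8]
  single [0.6044 0.0363]
  single [0.6051 0.0295]
tab top [ 0.5153562  -0.01108864] scene [ 0.50897315 -0.01099712]
tray front [0.52450909 0.09169017] [ 0.51166785 -0.1178281 ]
tray scene [0.52809581 0.08799158] [ 0.51054433 -0.11615482]
stand [ 0.57416903 -0.27879759]
stand [ 0.58959063 -0.37193233]
stand [ 0.40681682 -0.4024041 ]
stand [ 0.3905166 -0.3116112]
hole [ 0.44141035 -0.35105604] [ 0.43840601 -0.35244883]
mat [array([0.48814943, 0.45509166]), array([0.48632633, 0.23488855]), array([0.59768805, 0.3473299 ]), array([0.3772264 , 0.34382625])]
4.12.0 [array([191., 178.,  21.,  36.]), array([217., 203.,  20.,  36.]), array([167., 197.,  22.,  41.]), array([184., 227.,  23.,  34.])]
4.12.0 [array([200., 204.,  18.,  17.]), array([229., 244.,  19.,  17.]), array([236., 211.,  12.,  11.]), array([198., 231.,  18.,  16.])]
decoy [0.47374464 0.16571955]
decoy [0.39174433 0.17445915]
decoy [0.34925377 0.0846014 ]
```

```bash
python3 - <<'E'
from h import *
fs=[grab_frame("scene"),grab_frame("top")]
def red(f,p,s=16):
    im=f["pixels"].astype(int); m=(im[...,0]>im[...,1]*1.7+15)&(im[...,0]>im[...,2]*1.7+15)
    n,lab,st,c=cv2.connectedComponentsWithStats(m.astype(np.uint8)); k=1+np.argmin(np.hypot(*(c[1:]-p).T)); return st[k],c[k]
# model: silhouettes of the red parts, boxes in both views
for l,pp,prof in[("spice",[(215,195),(235,211)],[(.0225,.08),(.0225,.106)]),("timer",[(259,236),(279,216)],[(.0325,.015),(.026,.035),(.015,.045)])]:
    obs=[]
    for f,p in zip(fs,pp):
        st,c=red(f,p);print(l,st,c.round(1)); obs.append((f,np.array([st[0]+st[2]/2-.5,st[1]+st[3]/2-.5,st[2],st[3]],float)))
    for o in [obs]+[[o] for o in obs]:
        x,r=fit(o,prof);print(x.round(4),r.round(1))
    print("top centroid",ray(fs[1],red(fs[1],pp[1])[1],.106 if l=="spice" else .03).round(4))
im=fs[0]["pixels"][:,:,::-1]; a=cv2.resize(im[175:265,185:285],None,fx=4,fy=4,interpolation=cv2.INTER_CUBIC)
im=fs[1]["pixels"][:,:,::-1]; b=cv2.resize(im[140:230,220:320],None,fx=4,fy=4,interpolation=cv2.INTER_CUBIC)
cv2.imwrite("pics/c2.png",np.hstack([a,b]))
E
```

```text
spice [207 184  16  16 177] [214.7 191.7]
spice [227 204  14  14 139] [233.4 210.6]
[0.4509 0.0696] [-0.8 -2.   1.6  2.5 -0.8 -0.4  0.4  0.5]
[0.4522 0.0717] [-1.2 -2.7  1.2  1.8]
[0.4511 0.0689] [-0.6 -0.5  0.6  0.5]
top centroid [0.4505 0.0687]
timer [248 225  22  22 387] [258.5 236. ]
timer [269 207  19  18 267] [277.9 215.5]
[ 0.44   -0.0701] [-1.3  0.1  2.5  2.1 -0.9 -1.8 -0.1  0. ]
[ 0.4422 -0.067 ] [-1.8 -1.1  1.9  0.8]
[ 0.4371 -0.0717] [-0.4 -0.9  0.4  0.9]
top centroid [ 0.4367 -0.0705]
```

View pics/c2.png

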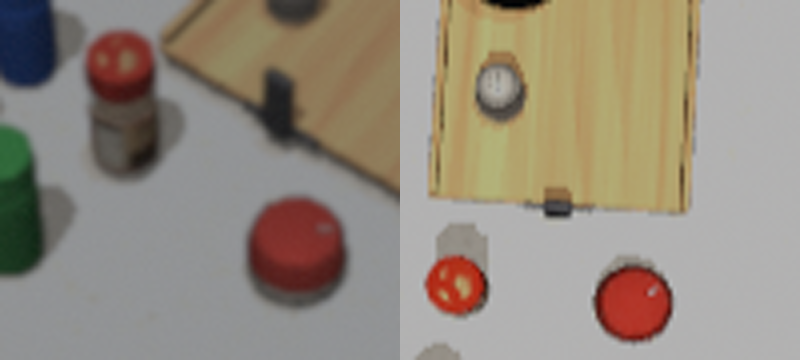

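The close crop confirms the choice: the clear jar with brown contents, label and red cap is the real one at (0.451, 0.069). The timer is at about (0.438, -0.071).

```bash
cat >> h.py <<'E'
def rows(*targets):
    """world targets (x,y,z,yaw_deg) -> shift mm in current tool axes, turn deg"""
    from scipy.spatial.transform import Rotation as Ro
    o=get_obs();R=Ro.from_euler('xyz',o["eef_rot"]).as_matrix();y0=np.degrees(o["eef_rot"][2])
    print("at",o["tool_pos"].round(4),"yaw",round(y0,1),"t",round(o["time"],1),"w",round(o["gripper_width"],4))
    for t in targets: print((R.T@(np.array(t[:3])-o["tool_pos"])*1000).round(0), round(-((t[3]-y0+180)%360-180),1))
E
python3 -c "
from h import *
rows((.451,.069,.2,180))
f=grab_frame('scene');T=lambda u,v:(90+u/2.5,110+v/2.5)
print('canister front base',ray(f,T(487,130),.026),'l',ray(f,T(447,110),.026),'r',ray(f,T(530,112),.026),'top if z=.2',ray(f,T(495,5),.15))
print('salt base',ray(f,T(421,174),.026))
"
```

```text
at [0.1951 0.6201 0.1785] yaw 162.5 t 1.3 w 0.0939
[-410. -449.  -21.] -17.5
canister front base [6.93496370e-01 4.21393269e-04] l [0.69552747 0.05491366] r [ 0.74583421 -0.0271555 ] top if z=.2 [0.75504565 0.03655968]
salt base [0.59545588 0.02849727]
```

Request:
apply_moves(targets=[[-200, -220, -21, -10, 0.8], [-410, -449, -21, -17.5, 0.8], [-410, -449, -21, -17.5, 0.8], [-410, -449, -21, -17.5, 0.8], [-410, -449, -21, -17.5, 0.8], [-410, -449, -21, -17.5, 0.8], [-410, -449, -21, -17.5, 0.8], [-410, -449, -21, -17.5, 0.8], [-410, -449, -21, -17.5, 0.8], [-410, -449, -21, -17.5, 0.8], [-410, -449, -21, -17.5, 0.8], [-410, -449, -21, -17.5, 0.8]])

```text
time: 2.35
tool_pos: [0.4062, 0.1652, 0.1966]
eef_rot: [3.141, 0.001, -3.141]
contact_force: [0.9, 0.6, 0.9]
gripper_width: 0.0753
grip_force: 0.0
```

```bash
python3 -c "
from h import *
rows((.451,.069,.2,180),(.451,.069,.043,180))"
```

```text
at [0.4062 0.1652 0.1966] yaw -180.0 t 2.4 w 0.0753
[-45. -96.  -3.] 0.0
[-45. -96. 154.] 0.0
```

Request:
apply_moves(targets=[[-45, -96, -3, 0, 0.8], [-45, -96, -3, 0, 0.8], [-45, -96, -3, 0, 0.8], [-45, -96, -3, 0, 0.8], [-45, -96, -3, 0, 0.8], [-45, -96, -3, 0, 0.8]])

```text
time: 2.85
tool_pos: [0.4504, 0.0716, 0.199]
eef_rot: [3.141, -0.0, -3.141]
contact_force: [-0.6, 0.9, -0.4]
gripper_width: 0.0751
grip_force: 0.0
```

```bash
python3 -c "
from h import *
rows((.451,.069,.2,180),(.451,.069,.043,180))"
```

```text
at [0.4504 0.0716 0.199 ] yaw -180.0 t 2.9 w 0.0751
[-1. -3. -1.] 0.0
[ -1.  -3. 156.] 0.0
```

Request:
apply_moves(targets=[[-1, -3, 40, 0, 0.8], [-1, -3, 75, 0, 0.8], [-1, -3, 110, 0, 0.8], [-1, -3, 140, 0, 0.8], [-1, -3, 156, 0, 0.8], [-1, -3, 156, 0, 0.8], [-1, -3, 156, 0, 0.8]])

```text
time: 3.43
tool_pos: [0.4508, 0.0693, 0.0428]
eef_rot: [3.141, -0.002, -3.139]
contact_force: [-0.2, 0.5, -0.7]
gripper_width: 0.0751
grip_force: 0.0
```

Request:
apply_moves(targets=[[0, 0, 0, 0, 0.3], [0, 0, 0, 0, 0.3], [0, 0, 0, 0, 0.3], [0, 0, 0, 0, 0.3], [0, 0, 0, 0, 0.3], [0, 0, 0, 0, 0.3]])

```text
time: 3.93
tool_pos: [0.4523, 0.068, 0.0438]
eef_rot: [-3.141, 0.001, -3.141]
contact_force: [-0.8, 0.7, 2.5]
gripper_width: 0.0442
grip_force: 29.9
```

Request:
apply_moves(targets=[[0, 0, -40, 0, 0.3], [0, 0, -80, 0, 0.3], [0, 0, -120, 0, 0.3], [0, 0, -150, 0, 0.3], [-20, 40, -150, 0, 0.3], [-79, 281, -150, 0, 0.3], [-79, 281, -150, 0, 0.3], [-79, 281, -150, 0, 0.3], [-79, 281, -150, 0, 0.3], [-79, 281, -150, 0, 0.3], [-79, 281, -150, 0, 0.3], [-79, 281, -150, 0, 0.3]])

```text
time: 4.93
tool_pos: [0.5304, 0.3545, 0.1915]
eef_rot: [3.14, -0.001, -3.136]
contact_force: [-0.4, -0.5, -1.4]
gripper_width: 0.0442
grip_force: 29.9
```

Request:
apply_moves(targets=[[0, 0, 0, 0, 0.3], [0, 0, 0, 0, 0.3], [0, 0, 0, 0, 0.3]])

```text
time: 5.18
tool_pos: [0.5304, 0.348, 0.193]
eef_rot: [-3.141, -0.0, 3.141]
contact_force: [-0.3, 0.2, -2.0]
gripper_width: 0.0442
grip_force: 29.9
```

```bash
python3 -c "
from h import *
rows((.53,.35,.057,180))"
```

```text
at [0.5304 0.348  0.193 ] yaw 180.0 t 5.2 w 0.0442
[  0.   2. 136.] -0.0
```

Request:
apply_moves(targets=[[0, 0, 40, 0, 0.3], [0, 0, 75, 0, 0.3], [0, 0, 105, 0, 0.3], [0, 0, 125, 0, 0.3], [0, 0, 133, 0, 0.3], [0, 0, 137, 0, 0.3], [0, 0, 137, 0, 0.3]])

```text
time: 5.77
tool_pos: [0.5313, 0.3486, 0.0571]
eef_rot: [3.141, 0.001, 3.141]
contact_force: [0.1, 0.2, -0.8]
gripper_width: 0.0438
grip_force: 30.0
```

Request:
apply_moves(targets=[[0, 0, 0, 0, 0.4], [0, 0, 0, 0, 0.8], [0, 0, 0, 0, 0.8], [0, 0, 0, 0, 0.8], [0, 0, -40, 0, 0.8], [0, 0, -80, 0, 0.8], [0, 0, -120, 0, 0.8], [0, 0, -140, 0, 1], [0, 0, -140, 0, 1], [0, 0, -140, 0, 1]])

```text
time: 6.6
tool_pos: [0.5314, 0.3496, 0.1981]
eef_rot: [3.14, 0.004, -3.141]
contact_force: [0.2, -0.3, -0.7]
gripper_width: 0.0914
grip_force: 0.0
```

```bash
python3 -c "
from h import *
rows((.438,-.071,.16,180),(.438,-.071,.006,180))
fs=[grab_frame('scene'),grab_frame('top')]
cv2.imwrite('pics/a3.png',np.hstack([cv2.resize(f['pixels'][100:300,100:360,::-1],(400,308)) for f in fs]))"
```

```text
at [0.5314 0.3496 0.1981] yaw -180.0 t 6.6 w 0.0914
[  94. -421.   37.] 0.0
[  94. -421.  191.] 0.0
```

View pics/a3.png

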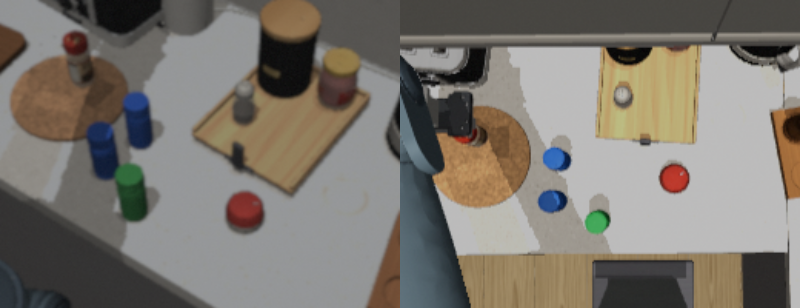

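The jar stands upright on the mat (left crop 78,58); the timer is untouched at (245,210). Next is the timer.

Request:
apply_moves(targets=[[93, -420, 0, 0, 1], [93, -420, 0, 0, 1], [93, -420, 0, 0, 1], [93, -420, 0, 0, 1], [93, -420, 0, 0, 1], [93, -420, 0, 0, 1], [93, -420, 0, 0, 1], [93, -420, 0, 0, 1], [93, -420, 0, 0, 1], [93, -420, 0, 0, 1], [93, -420, 0, 0, 1], [93, -420, 0, 0, 1]])

```text
time: 7.7
tool_pos: [0.4361, -0.0731, 0.1941]
eef_rot: [3.141, -0.003, 3.137]
contact_force: [0.8, 0.6, -0.5]
gripper_width: 0.0936
grip_force: 0.0
```

Request:
apply_moves(targets=[[0, 0, 0, 0, 1], [0, 0, 0, 0, 1], [0, 0, 0, 0, 1]])

```text
time: 7.95
tool_pos: [0.4377, -0.0696, 0.1954]
eef_rot: [3.141, -0.001, -3.139]
contact_force: [-1.0, -0.1, 0.6]
gripper_width: 0.0943
grip_force: 0.0
```

```bash
python3 -c "
from h import *
rows((.438,-.071,.16,180),(.438,-.071,.007,180))"
```

```text
at [ 0.4377 -0.0696  0.1954] yaw -179.9 t 8.0 w 0.0943
[-0. -1. 35.] 0.1
[ -1.  -2. 188.] 0.1
```

Request:
apply_moves(targets=[[0, -1, 40, 0, 1], [0, -1, 80, 0, 1], [0, -1, 120, 0, 1], [0, -1, 150, 0, 1], [0, -1, 175, 0, 1], [0, -1, 188, 0, 1], [0, -1, 188, 0, 1], [0, -1, 188, 0, 1]])

```text
time: 8.62
tool_pos: [0.4375, -0.0707, 0.0076]
eef_rot: [3.141, -0.002, -3.139]
contact_force: [0.1, 0.7, 0.7]
gripper_width: 0.0942
grip_force: 0.0
```

Request:
apply_moves(targets=[[0, 0, 0, 0, 0.5], [0, 0, 0, 0, 0.5], [0, 0, 0, 0, 0.5], [0, 0, 0, 0, 0.5], [0, 0, 0, 0, 0.5], [0, 0, 0, 0, 0.5]])

```text
time: 9.12
tool_pos: [0.4383, -0.072, 0.0088]
eef_rot: [-3.141, 0.001, -3.141]
contact_force: [-0.9, 1.5, 4.1]
gripper_width: 0.0637
grip_force: 30.0
```

Request:
apply_moves(targets=[[0, 0, -40, 0, 0.5], [0, 0, -80, 0, 0.5], [0, 0, -120, 0, 0.5], [0, 0, -150, 0, 0.5], [3, 416, -150, 0, 0.5], [3, 416, -150, 0, 0.5], [3, 416, -150, 0, 0.5], [3, 416, -150, 0, 0.5], [3, 416, -150, 0, 0.5], [3, 416, -150, 0, 0.5], [3, 416, -150, 0, 0.5], [3, 416, -150, 0, 0.5]])

```text
time: 10.12
tool_pos: [0.4345, 0.2634, 0.1579]
eef_rot: [-3.141, 0.0, -3.141]
contact_force: [1.7, -0.9, -1.2]
gripper_width: 0.0637
grip_force: 30.0
```

```bash
python3 -c "
from h import *
rows((.435,.345,.157,180))"
```

```text
at [0.4345 0.2634 0.1579] yaw -180.0 t 10.1 w 0.0637
[-1. 82.  1.] 0.0
```

Request:
apply_moves(targets=[[0, 41, 0, 0, 0.5], [0, 82, 0, 0, 0.5], [0, 82, 0, 0, 0.5], [0, 82, 40, 0, 0.5], [0, 82, 75, 0, 0.5], [0, 82, 105, 0, 0.5], [0, 82, 125, 0, 0.5], [0, 82, 133, 0, 0.5], [0, 82, 137, 0, 0.5], [0, 82, 137, 0, 0.5]])

```text
time: 10.95
tool_pos: [0.4355, 0.343, 0.0215]
eef_rot: [-3.141, -0.0, -3.141]
contact_force: [1.1, -0.2, -0.4]
gripper_width: 0.0635
grip_force: 30.0
```

Request:
apply_moves(targets=[[0, 0, 0, 0, 0.8], [0, 0, 0, 0, 1], [0, 0, 0, 0, 1], [0, 0, 0, 0, 1], [0, 0, 0, 0, 1], [0, 0, -40, 0, 1], [0, 0, -80, 0, 1], [0, 0, -120, 0, 1], [0, 0, -160, 0, 1], [0, 0, -180, 0, 1], [0, 0, -180, 0, 1], [0, 0, -180, 0, 1]])

```text
time: 11.95
tool_pos: [0.4357, 0.3438, 0.2023]
eef_rot: [3.14, 0.003, -3.141]
contact_force: [0.5, -0.1, 0.1]
gripper_width: 0.0941
grip_force: 0.0
```

```bash
python3 -c "
from h import *
rows((.5,-.012,.2,176),(.512,-.012,.036,176))"
```

```text
at [0.4357 0.3438 0.2023] yaw -180.0 t 11.9 w 0.0941
[ -64. -356.    2.] 4.0
[ -76. -356.  166.] 4.0
```

```bash
python3 -c "
from h import *
fs=[grab_frame('scene'),grab_frame('top')]
a=fs[0]['pixels'][175:225,230:280,::-1];b=fs[1]['pixels'][170:210,235:285,::-1]
cv2.imwrite('pics/tab4.png',np.hstack([cv2.resize(a,(400,400),interpolation=0),cv2.resize(b[:, :],(400,320),interpolation=0)[list(range(320))+[319]*80]]))
# model overlay of box
c,yaw=(.512,-.012),np.radians(-4)
for f in fs:
    g=f['pixels'].max(2); print(f['name'] if 'name' in f else '')
    for c in [(.512,-.012),(.507,-.012),(.517,-.012)]:
        P=[[c[0]+np.cos(yaw)*dx-np.sin(yaw)*dy,c[1]+np.sin(yaw)*dx+np.cos(yaw)*dy,z] for dx in(-.005,.005) for dy in(-.011,.011) for z in(.026,.077)]
        print(c,box(proj(f,np.array(P))).round(1))
    m=(g<75).astype(np.uint8);n,l,st,ce=cv2.connectedComponentsWithStats(m)
    print([ (s.tolist(),k.round(1).tolist()) for s,k in zip(st[1:],ce[1:]) if s[4]>15 and s[4]<400 and abs(k[0]-257)<12 and abs(k[1]-196)<16])
"
```

```text
(0.512, -0.012) [250.3 190.6 260.  209.2]
(0.507, -0.012) [249.3 191.8 259.  210.5]
(0.517, -0.012) [251.3 189.3 261.  208. ]
[([247, 193, 18, 20, 135], [254.7, 202.8])]

(0.512, -0.012) [256.1 189.3 263.3 194.3]
(0.507, -0.012) [256.1 190.9 263.3 195.9]
(0.517, -0.012) [256.1 187.8 263.3 192.8]
[]
```

View pics/tab4.png

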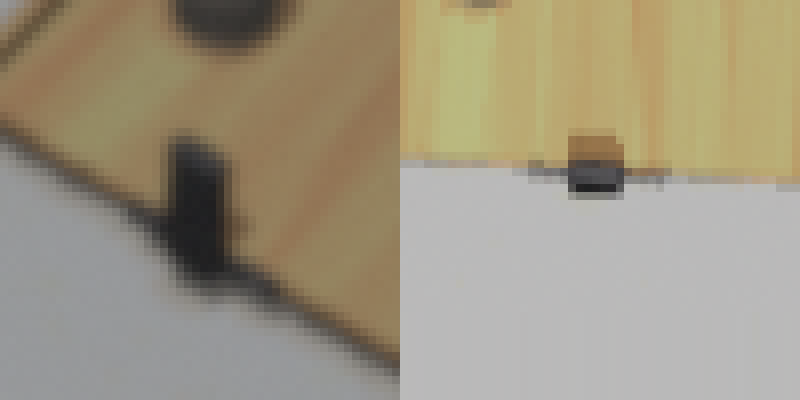

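The tab shows at scene pixels (251–258, 192–210) and top pixels (256–263, 190–194), which fits a centre of about (0.510, -0.012).

Request:
apply_moves(targets=[[-74, -356, 0, 4, 1], [-74, -356, 0, 4, 1], [-74, -356, 0, 4, 1], [-74, -356, 0, 4, 1], [-74, -356, 0, 4, 0.6], [-74, -356, 0, 4, 0.6], [-74, -356, 0, 4, 0.6], [-74, -356, 0, 4, 0.6], [-74, -356, 0, 4, 0.6], [-74, -356, 0, 4, 0.6], [-74, -356, 0, 4, 0.6], [-74, -356, 0, 4, 0.6]])

```text
time: 13.05
tool_pos: [0.5083, -0.0118, 0.1993]
eef_rot: [3.141, -0.003, 3.072]
contact_force: [0.4, -0.3, 1.2]
gripper_width: 0.0566
grip_force: 0.0
```

```bash
python3 -c "
from h import *
rows((.51,-.012,.036,176))"
```

```text
at [ 0.5083 -0.0118  0.1993] yaw 176.0 t 13.1 w 0.0566
[ -2.  -0. 163.] 0.0
```

Request:
apply_moves(targets=[[-1, 0, 40, 0, 0.6], [-1, 0, 80, 0, 0.6], [-1, 0, 115, 0, 0.6], [-1, 0, 145, 0, 0.6], [-1, 0, 163, 0, 0.6], [-1, 0, 163, 0, 0.6], [-1, 0, 163, 0, 0.1], [-1, 0, 163, 0, 0.1], [-1, 0, 163, 0, 0.1], [-1, 0, 163, 0, 0.1], [-1, 0, 163, 0, 0.1], [-1, 0, 163, 0, 0.1]])

```text
time: 14.05
tool_pos: [0.5118, -0.0085, 0.0396]
eef_rot: [3.132, 0.003, 3.069]
contact_force: [2.5, 14.3, 4.7]
gripper_width: 0.0214
grip_force: 30.0
```

Request:
apply_moves(targets=[[8, 0, 0, 0, 0.1], [18, 0, 0, 0, 0.1], [28, 0, 0, 0, 0.1], [38, 0, 0, 0, 0.1], [48, 0, 0, 0, 0.1], [58, 0, 0, 0, 0.1], [68, 0, 0, 0, 0.1], [78, 0, 0, 0, 0.1], [88, 0, 0, 0, 0.1], [95, 0, 0, 0, 0.1], [99, 0, 0, 0, 0.1], [99, 0, 0, 0, 0.1]])

```text
time: 15.05
tool_pos: [0.412, -0.0017, 0.0395]
eef_rot: [3.132, 0.002, 3.07]
contact_force: [-0.1, 18.0, 8.5]
gripper_width: 0.0216
grip_force: 30.0
```

Request:
apply_moves(targets=[[1, 2, 0, 0, 0.1], [2, 3, 0, 0, 0.1], [3, 3, 0, 0, 0.1], [4, 3, 0, 0, 0.1], [4, 3, 0, 0, 0.1]])

```text
time: 15.47
tool_pos: [0.4122, -0.0018, 0.0396]
eef_rot: [3.139, 0.012, 3.07]
contact_force: [13.1, 5.6, -8.9]
gripper_width: 0.0213
grip_force: 30.0
```

Request:
apply_moves(targets=[[-3, 0, 0, 0, 0.1], [-3, 0, 0, 0, 0.5], [-3, 0, 0, 0, 0.6], [-3, 0, 0, 0, 0.6], [-3, 0, -40, 0, 0.8], [-3, 0, -80, 0, 0.8], [-3, 0, -120, 0, 0.8], [-3, 0, -160, 0, 0.8], [37, 0, -160, 0, 0.8], [37, -40, -160, 0, 0.8], [37, -80, -160, 0, 0.8], [37, -80, -160, 0, 0.8]])

```text
time: 16.47
tool_pos: [0.3645, -0.0849, 0.1989]
eef_rot: [-3.138, 0.002, 3.064]
contact_force: [-0.2, 0.4, 0.3]
gripper_width: 0.0749
grip_force: 0.0
```

```bash
python3 - <<'E'
from h import *
rows((.505,.035,.2,176))
fs=[grab_frame('scene'),grab_frame('top')]
ob=[]
for f in fs:
    D=trace(f,"salt_mid");print([(np.round(d["box"]),round(d["score"],2)) for d in D])
a=fs[0]['pixels'][150:250,180:280,::-1];b=fs[1]['pixels'][150:250,200:300,::-1]
cv2.imwrite('pics/salt5.png',np.hstack([cv2.resize(x,(400,400),interpolation=2) for x in(a,b)]))
for c in [(.505,.039),(.5,.035),(.505,.03)]:
  for z,r in((.116,.017),(.096,.022),(.026,.022)):
    print(c,z,[ (box(proj(f,cyl(*c,[(r,z)])))).round(1).tolist() for f in fs])
E
```

```text
at [ 0.3645 -0.0849  0.1989] yaw 175.6 t 16.5 w 0.0749
[-131.  130.   -1.] -0.4
[(array([238., 193.,  10.,  20.]), 0.63)]
[(array([245., 195.,  11.,  16.]), 0.52)]
(0.505, 0.039) 0.116 [[230.3, 172.1, 243.8, 182.3], [237.3, 186.8, 248.5, 198.0]]
(0.505, 0.039) 0.096 [[228.4, 175.8, 245.7, 189.0], [236.0, 185.9, 250.3, 200.1]]
(0.505, 0.039) 0.026 [[228.9, 193.0, 245.4, 206.0], [237.3, 188.2, 250.8, 201.6]]
(0.5, 0.035) 0.116 [[230.5, 174.0, 244.1, 184.2], [238.6, 188.4, 249.9, 199.6]]
(0.5, 0.035) 0.096 [[228.6, 177.7, 246.0, 190.9], [237.4, 187.5, 251.6, 201.7]]
(0.5, 0.035) 0.026 [[229.1, 194.9, 245.7, 207.9], [238.5, 189.7, 252.0, 203.1]]
(0.505, 0.03) 0.116 [[233.3, 173.5, 246.9, 183.8], [240.3, 186.8, 251.5, 197.9]]
(0.505, 0.03) 0.096 [[231.4, 177.3, 248.7, 190.5], [239.0, 185.8, 253.3, 200.1]]
(0.505, 0.03) 0.026 [[231.7, 194.5, 248.3, 207.5], [240.1, 188.2, 253.5, 201.6]]
```

View pics/salt5.png

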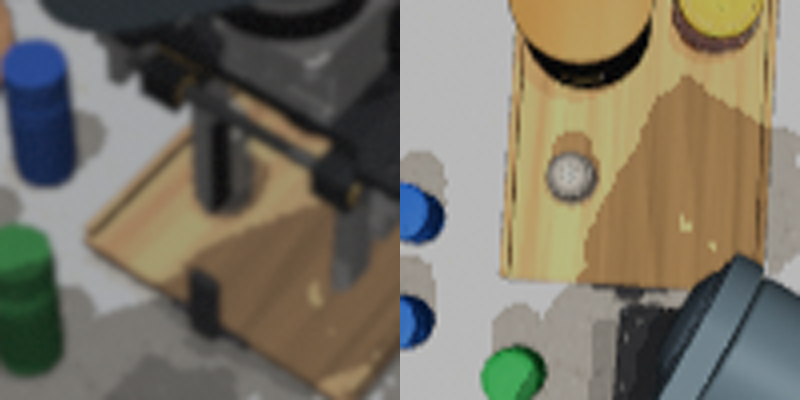

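The tray is fully out. The salt is at top pixel (243,194) with its base on the tray, at about (0.504, 0.0385).

Request:
apply_moves(targets=[[-40, 40, 0, 0, 0.8], [-80, 80, 0, 0, 0.8], [-130, 133, 0, 0, 0.8], [-130, 133, 0, 0, 0.8], [-130, 133, 0, 0, 0.8], [-130, 133, 0, 0, 0.8], [-130, 133, 0, 0, 0.8], [-130, 133, 0, 0, 0.8]])

```text
time: 17.33
tool_pos: [0.5035, 0.0449, 0.1975]
eef_rot: [-3.141, -0.001, 3.074]
contact_force: [0.4, 1.0, 1.2]
gripper_width: 0.075
grip_force: 0.0
```

```bash
python3 - <<'E'
from h import *
rows((.504,.0385,.2,176),(.504,.0385,.055,176))
E
```

```text
at [0.5035 0.0449 0.1975] yaw 176.2 t 17.3 w 0.075
[-1. -6. -2.] 0.2
[ -1.  -6. 143.] 0.2
```

Request:
apply_moves(targets=[[-1, -5, 0, 0, 0.85], [-1, -5, 40, 0, 0.85], [-1, -5, 75, 0, 0.85], [-1, -5, 110, 0, 0.85], [-1, -5, 135, 0, 0.85], [-1, -5, 143, 0, 0.85], [-1, -5, 143, 0, 0.85], [-1, -5, 143, 0, 0.85]])

```text
time: 18.0
tool_pos: [0.5055, 0.0382, 0.0563]
eef_rot: [-3.141, 0.001, 3.072]
contact_force: [-0.0, -0.4, 0.4]
gripper_width: 0.0799
grip_force: 0.0
```

Request:
apply_moves(targets=[[0, 0, 0, 0, 0.3], [0, 0, 0, 0, 0.3], [0, 0, 0, 0, 0.3], [0, 0, 0, 0, 0.3], [0, 0, 0, 0, 0.3], [0, 0, 0, 0, 0.3]])

```text
time: 18.5
tool_pos: [0.5051, 0.039, 0.0554]
eef_rot: [-3.142, 0.001, 3.073]
contact_force: [-0.4, 1.0, 0.4]
gripper_width: 0.0435
grip_force: 0.5
```

Request:
apply_moves(targets=[[0, 0, 0, 0, 0.3], [0, 0, 0, 0, 0.3], [0, 0, 0, 0, 0.3]])

```text
time: 18.75
tool_pos: [0.5051, 0.0391, 0.0553]
eef_rot: [3.141, 0.0, 3.072]
contact_force: [0.5, 1.0, 1.3]
gripper_width: 0.0335
grip_force: 29.0
```

Request:
apply_moves(targets=[[0, 0, -20, 0, 0.3], [0, 0, -60, 0, 0.3], [0, 0, -100, 0, 0.3], [0, 0, -145, 0, 0.3], [0, 0, -145, 0, 0.3], [0, 0, -145, 0, 0.3]])

```text
time: 19.25
tool_pos: [0.5068, 0.0385, 0.2032]
eef_rot: [-3.141, 0.006, 3.073]
contact_force: [0.8, -0.2, -2.0]
gripper_width: 0.0335
grip_force: 28.8
```

```bash
python3 - <<'E'
from h import *
rows((.441,-.2,.2,190),(.441,-.351,.2,190),(.441,-.351,.042,190))
f=grab_frame('top')
b=f['pixels'][150:300,180:330,::-1]; g=grab_frame('scene')['pixels'][130:280,160:310,::-1]
cv2.imwrite('pics/lift6.png',np.hstack([cv2.resize(x,(400,400)) for x in(g,b)]))
E
```

```text
at [0.5068 0.0385 0.2032] yaw 176.0 t 19.2 w 0.0335
[  49. -243.    3.] -14.0
[  39. -393.    3.] -14.0
[  40. -393.  161.] -14.0
```

View pics/lift6.png

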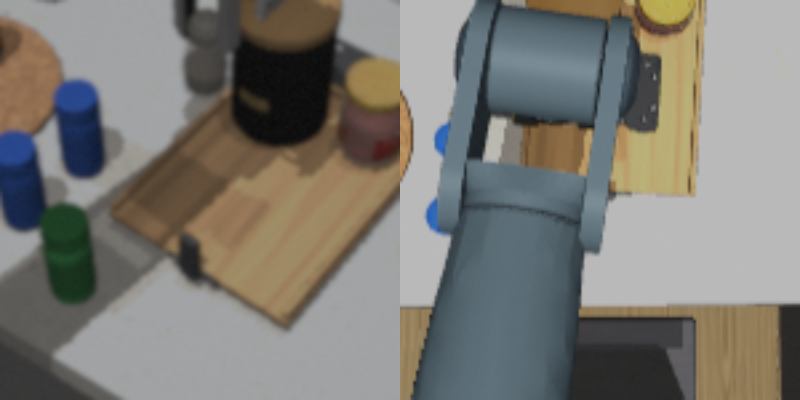

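```bash
python3 - <<'E'
from h import *
f=grab_frame('scene')
b=f['pixels'][110:190,200:280,::-1]
cv2.imwrite('pics/z7.png',cv2.resize(b,(560,560),interpolation=2))
for z,r in((.22,.022),(.262,.022),(.222+.0-.0+.045,.017)): print(z,box(proj(f,cyl(.505,.0385,[(r,z)]))).round(1))
for dz in(.026,.096,.116): print(dz,proj(f,np.array([.505,.0385,dz+.145])).round(1))
E
```

```text
0.22 [227.7 141.1 246.5 154.6]
0.262 [227.3 127.9 246.8 141.4]
0.267 [229.5 127.8 244.6 138.2]
0.026 [[237.2 162.2]]
0.096 [[237.1 141.3]]
0.116 [[237.1 134.9]]
```

View pics/z7.png

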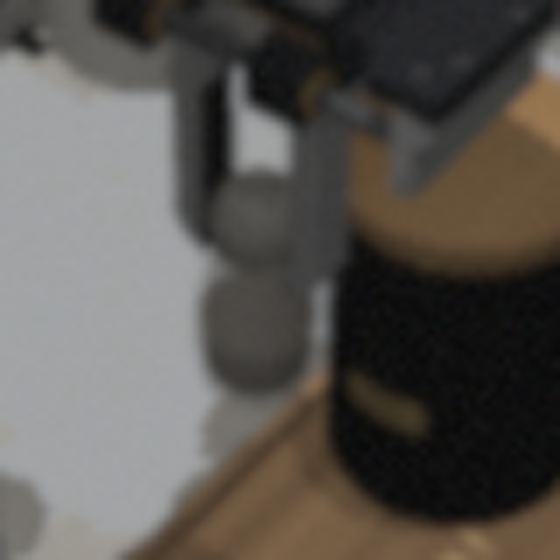

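The shaker hangs upright and centred between the fingers (crop 255,330), held at its waist. I'll carry it to the stand.

Request:
apply_moves(targets=[[20, -40, 0, -2, 0.3], [40, -393, 0, -14, 0.3], [40, -393, 0, -14, 0.3], [40, -393, 0, -14, 0.3], [40, -393, 0, -14, 0.3], [40, -393, 0, -14, 0.3], [40, -393, 0, -14, 0.3], [40, -393, 0, -14, 0.3], [40, -393, 0, -14, 0.3], [40, -393, 0, -14, 0.3], [40, -393, 0, -14, 0.3], [40, -393, 0, -14, 0.3]])

```text
time: 20.4
tool_pos: [0.4364, -0.3505, 0.1971]
eef_rot: [3.137, -0.003, -2.969]
contact_force: [-0.3, 0.1, -1.8]
gripper_width: 0.0331
grip_force: 28.8
```

Request:
apply_moves(targets=[[0, 0, 0, 0, 0.3], [0, 0, 0, 0, 0.3], [0, 0, 0, 0, 0.3]])

```text
time: 20.65
tool_pos: [0.438, -0.3489, 0.1995]
eef_rot: [3.141, -0.0, -2.965]
contact_force: [-0.2, 0.3, -0.7]
gripper_width: 0.0336
grip_force: 28.8
```

```bash
python3 - <<'E'
from h import *
rows((.441,-.351,.042,190))
f=grab_frame('scene')
b=f['pixels'][170:330,310:450,::-1]
cv2.imwrite('pics/h8.png',cv2.resize(b,(525,600),interpolation=2))
print(box(proj(f,cyl(.441,-.351,[(.0305,.024)]))).round(1),proj(f,np.array([.441,-.351,.17])).round(1))
E
```

```text
at [ 0.438  -0.3489  0.1995] yaw -169.9 t 20.6 w 0.0336
[ -3.  -3. 158.] 0.1
[349.8 279.  376.5 303.1] [[378.2 257.8]]
```

View pics/h8.png

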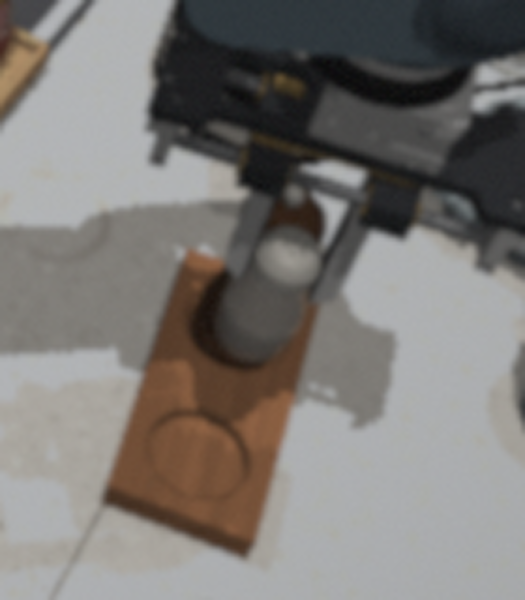

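```bash
python3 - <<'E'
from h import *
f=grab_frame('scene')
for z in(.17,.215,.25): print(z,proj(f,np.array([.4385,-.349,z])).round(1),((proj(f,np.array([.4385,-.349,z]))-[310,170])*3.75).round())
print(box(proj(f,cyl(.4385,-.349,[(.022,.17)]))).round(1))
E
```

```text
0.17 [[376.8 258.3]] [[251. 331.]]
0.215 [[382.2 246.4]] [[271. 287.]]
0.25 [[386.7 236.6]] [[288. 250.]]
[366.  249.1 387.7 267.7]
```

The picture matches the model: the hole is at pixels (350–376, 279–303) and the shaker is vertical. Lowering now.

Request:
apply_moves(targets=[[-2, -2, 40, 0, 0.3], [-2, -2, 75, 0, 0.3], [-2, -2, 105, 0, 0.3], [-2, -2, 130, 0, 0.3], [-2, -2, 145, 0, 0.3], [-2, -2, 153, 0, 0.3], [-2, -2, 157, 0, 0.3], [-2, -2, 157, 0, 0.3], [-2, -2, 157, 0, 0.3]])

```text
time: 21.5
tool_pos: [0.4409, -0.3527, 0.0444]
eef_rot: [-3.14, 0.001, -2.966]
contact_force: [-0.4, -0.2, -1.2]
gripper_width: 0.0337
grip_force: 28.8
```

```bash
python3 - <<'E'
from h import *
rows((.441,-.351,.042,190))
f=grab_frame('scene')
b=f['pixels'][190:310,310:430,::-1]
cv2.imwrite('pics/h9.png',cv2.resize(b,(480,480),interpolation=2))
E
```

```text
at [ 0.4409 -0.3527  0.0444] yaw -169.9 t 21.5 w 0.0337
[-0.  2.  2.] 0.1
```

View pics/h9.png

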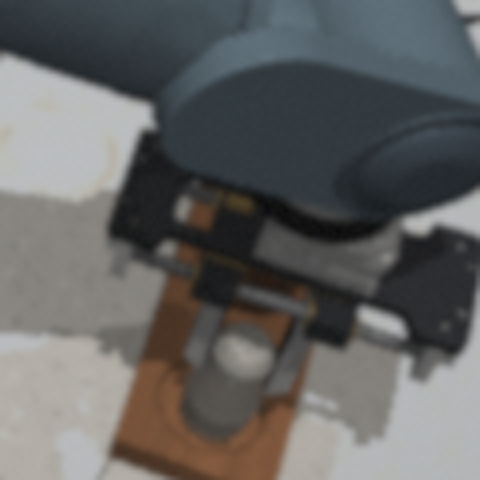

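The shaker's base is inside the recess (crop 218,410). I'll lower it until it touches.

Request:
apply_moves(targets=[[0, 0, 1, 0, 0.3], [0, 0, 2, 0, 0.3], [0, 0, 2, 0, 0.3]])

```text
time: 21.8
tool_pos: [0.4404, -0.3523, 0.0416]
eef_rot: [-3.141, 0.0, -2.966]
contact_force: [-1.0, 0.3, -0.8]
gripper_width: 0.0337
grip_force: 28.8
```

Request:
apply_moves(targets=[[0, 0, 1, 0, 0.3], [0, 0, 1.5, 0, 0.3], [0, 0, 1.5, 0, 0.3]])

```text
time: 22.05
tool_pos: [0.4408, -0.3524, 0.0412]
eef_rot: [-3.141, 0.001, -2.966]
contact_force: [-0.7, 2.8, 6.7]
gripper_width: 0.0336
grip_force: 29.4
```

Request:
apply_moves(targets=[[0, 0, 0, 0, 0.45], [0, 0, 0, 0, 0.7], [0, 0, 0, 0, 0.8], [0, 0, 0, 0, 0.8], [0, 0, 0, 0, 0.8], [0, 0, -30, 0, 0.8], [0, 0, -70, 0, 0.8], [0, 0, -110, 0, 0.8], [0, 0, -158, 0, 0.8], [0, 0, -158, 0, 0.8], [0, 0, -158, 0, 0.8]])

```text
time: 22.97
tool_pos: [0.4418, -0.3539, 0.2018]
eef_rot: [-3.135, 0.004, -2.966]
contact_force: [-0.1, 0.8, 0.2]
gripper_width: 0.0752
grip_force: 0.0
```

```bash
python3 - <<'E'
from h import *
rows((.40,-.002,.2,176),(.413,-.002,.2,176))
E
```

```text
at [ 0.4418 -0.3539  0.2018] yaw -170.0 t 23.0 w 0.0752
[-20. 354.  -1.] 14.0
[-33. 352.  -0.] 14.0
```

Request:
apply_moves(targets=[[0, 40, 0, 2, 0.8], [-33, 352, 0, 14, 0.6], [-33, 352, 0, 14, 0.6], [-33, 352, 0, 14, 0.6], [-33, 352, 0, 14, 0.6], [-33, 352, 0, 14, 0.6], [-33, 352, 0, 14, 0.6], [-33, 352, 0, 14, 0.6], [-33, 352, 0, 14, 0.6], [-33, 352, 0, 14, 0.6], [-33, 352, 0, 14, 0.6], [-33, 352, 0, 14, 0.6]])

```text
time: 23.97
tool_pos: [0.4107, -0.0, 0.1962]
eef_rot: [3.141, -0.002, 3.072]
contact_force: [0.5, 0.3, 0.1]
gripper_width: 0.0562
grip_force: 0.0
```

```bash
python3 - <<'E'
from h import *
rows((.412,-.002,.036,176))
f=grab_frame('scene')
b=f['pixels'][190:310,310:430,::-1]
cv2.imwrite('pics/h10.png',cv2.resize(b,(400,400),interpolation=2))
E
```

```text
at [ 0.4107 -0.      0.1962] yaw 176.0 t 24.0 w 0.0562
[ -2.  -2. 160.] 0.0
```

View pics/h10.png

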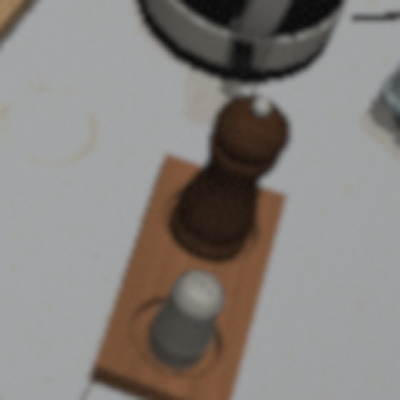

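The shaker stands upright in the recess (crop 183,330). Now I'll grip the tab again and push the tray home.

Request:
apply_moves(targets=[[-1, -1, 40, 0, 0.6], [-1, -1, 80, 0, 0.6], [-1, -1, 115, 0, 0.6], [-1, -1, 145, 0, 0.6], [-1, -1, 160, 0, 0.6], [-1, -1, 160, 0, 0.6], [-1, -1, 160, 0, 0.1], [-1, -1, 160, 0, 0.1], [-1, -1, 160, 0, 0.1], [-1, -1, 160, 0, 0.1], [-1, -1, 160, 0, 0.1], [-1, -1, 160, 0, 0.1]])

```text
time: 25.02
tool_pos: [0.413, -0.002, 0.0385]
eef_rot: [-3.138, 0.002, 3.074]
contact_force: [-1.8, -3.1, 2.8]
gripper_width: 0.0214
grip_force: 30.0
```

Request:
apply_moves(targets=[[-8, 0, 0, 0, 0.1], [-18, 0, 0, 0, 0.1], [-28, 0, 0, 0, 0.1], [-38, 0, 0, 0, 0.1], [-48, 0, 0, 0, 0.1], [-58, 0, 0, 0, 0.1], [-68, 0, 0, 0, 0.1], [-78, 0, 0, 0, 0.1], [-88, 0, 0, 0, 0.1], [-95, 0, 0, 0, 0.1], [-98, 0, 0, 0, 0.1], [-98, 0, 0, 0, 0.1]])

```text
time: 26.02
tool_pos: [0.5118, -0.0087, 0.0386]
eef_rot: [-3.139, 0.003, 3.073]
contact_force: [1.1, -5.8, 2.4]
gripper_width: 0.0217
grip_force: 30.0
```

Request:
apply_moves(targets=[[-1, 0, 0, 0, 0.1], [-2, 0, 0, 0, 0.1], [-3, 0, 0, 0, 0.1], [-3, 0, 0, 0, 0.1]])

```text
time: 26.35
tool_pos: [0.5121, -0.0087, 0.0385]
eef_rot: [-3.139, -0.003, 3.073]
contact_force: [-8.0, -6.8, 9.1]
gripper_width: 0.0215
grip_force: 30.0
```

Request:
apply_moves(targets=[[-1, 0, 0, 0, 0.1], [-2, 0, 0, 0, 0.1], [-2, 0, 0, 0, 0.1]])

```text
time: 26.6
tool_pos: [0.512, -0.0087, 0.0385]
eef_rot: [-3.139, -0.008, 3.074]
contact_force: [-15.4, -6.3, 16.7]
gripper_width: 0.0217
grip_force: 30.0
```

Request:
apply_moves(targets=[[0, 0, 0, 0, 0.3], [0, 0, 0, 0, 0.6], [0, 0, 0, 0, 0.6], [0, 0, 0, 0, 0.6], [0, 0, -40, 0, 0.6], [0, 0, -80, 0, 0.6], [0, 0, -120, 0, 0.8], [0, 0, -165, 0, 1], [0, 0, -165, 0, 1], [0, 0, -165, 0, 1]])

```text
time: 27.43
tool_pos: [0.5172, -0.0081, 0.2061]
eef_rot: [-3.141, 0.007, 3.073]
contact_force: [-0.3, 0.1, -1.0]
gripper_width: 0.0797
grip_force: 0.0
```

```bash
python3 - <<'E'
from h import *
rows((.435,.344,.2,180),(.5305,.349,.2,180))
f=grab_frame('top');g=grab_frame('scene')
cv2.imwrite('pics/a11.png',np.hstack([cv2.resize(g['pixels'][120:270,100:300,::-1],(400,300)),cv2.resize(f['pixels'][120:270,110:310,::-1],(400,300))]))
for c,h in((.5305,.349),.118),((.435,.344),.057): print(proj(f,np.array([*c,h])),proj(g,np.array([*c,h])))
E
```

```text
at [ 0.5172 -0.0081  0.2061] yaw 176.1 t 27.4 w 0.0797
[106. 346.   5.] -3.9
[ 11. 357.   6.] -3.9
[[140.47044239 184.77315262]] [[148.33177271 124.34452035]]
[[147.63327123 216.84215734]] [[130.36878148 161.38325004]]
```

View pics/a11.png

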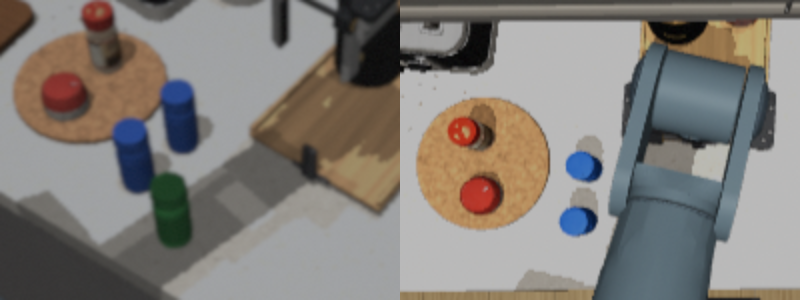

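The tray is home, and the jar (left crop 100,35) and the timer (65,97) stand upright on the mat. I'll measure them precisely.

```bash
python3 - <<'E'
from h import *
f=grab_frame('top')
im=f["pixels"].astype(int); m=(im[...,0]>im[...,1]*1.7+15)&(im[...,0]>im[...,2]*1.7+15)
n,lab,st,c=cv2.connectedComponentsWithStats(m.astype(np.uint8))
for s,k in zip(st[1:],c[1:]):
    if s[4]>60: print(s,k.round(1),ray(f,k,.118).round(4),ray(f,k,.042).round(4))
E
```

```text
[134 179  16  14 157] [141.4 185.3] [0.5288 0.3461] [0.5374 0.3704]
[ 25 190  25  22 314] [ 39.1 200.4] [0.4855 0.6547] [0.4912 0.7003]
[140 208  20  19 297] [149.6 217.2] [0.4322 0.3197] [0.4342 0.3421]
```

Request:
apply_moves(targets=[[11, 357, 6, -4, 0.8], [11, 357, 6, -4, 0.8], [11, 357, 6, -4, 0.8], [11, 357, 6, -4, 0.8], [11, 357, 6, -4, 0.8], [11, 357, 6, -4, 0.8], [11, 357, 6, -4, 0.8], [11, 357, 6, -4, 0.8], [11, 357, 6, -4, 0.8], [11, 357, 6, -4, 0.8], [11, 357, 6, -4, 0.8], [11, 357, 6, -4, 0.8]])

```text
time: 28.58
tool_pos: [0.5278, 0.3481, 0.1945]
eef_rot: [-3.14, -0.003, -3.141]
contact_force: [-1.2, -0.8, 0.2]
gripper_width: 0.0747
grip_force: 0.0
```

```bash
python3 -c "
from h import *
rows((.5305,.349,.056,180))"
```

```text
at [0.5278 0.3481 0.1945] yaw -180.0 t 28.6 w 0.0747
[ -3.   1. 138.] 0.0
```

Request:
apply_moves(targets=[[-2, 1, 0, 0, 0.8], [-2, 1, 40, 0, 0.8], [-2, 1, 75, 0, 0.8], [-2, 1, 110, 0, 0.8], [-2, 1, 132, 0, 0.8], [-2, 1, 138, 0, 0.8], [-2, 1, 138, 0, 0.8], [-2, 1, 138, 0, 0.8]])

```text
time: 29.25
tool_pos: [0.5318, 0.3497, 0.0599]
eef_rot: [3.141, 0.002, 3.141]
contact_force: [-0.2, 0.6, 0.0]
gripper_width: 0.0753
grip_force: 0.0
```

Request:
apply_moves(targets=[[0, 0, 0, 0, 0.3], [0, 0, 0, 0, 0.3], [0, 0, 0, 0, 0.3], [0, 0, 0, 0, 0.3], [0, 0, 0, 0, 0.3], [0, 0, 0, 0, 0.3], [0, 0, 0, 0, 0.3]])

```text
time: 29.83
tool_pos: [0.531, 0.3502, 0.0592]
eef_rot: [3.141, 0.001, -3.141]
contact_force: [0.7, -0.8, 2.3]
gripper_width: 0.0441
grip_force: 30.0
```

Request:
apply_moves(targets=[[0, 0, -40, 0, 0.3], [0, 0, -80, 0, 0.3], [0, 0, -120, 0, 0.3], [0, 0, -140, 0, 0.3], [20, -40, -140, 0, 0.3], [79, -280, -140, 0, 0.3], [79, -280, -140, 0, 0.3], [79, -280, -140, 0, 0.3], [79, -280, -140, 0, 0.3], [79, -280, -140, 0, 0.3], [79, -280, -140, 0, 0.3], [79, -280, -140, 0, 0.3]])

```text
time: 30.83
tool_pos: [0.4505, 0.0648, 0.1981]
eef_rot: [-3.139, -0.001, 3.135]
contact_force: [-0.1, 0.9, -1.6]
gripper_width: 0.0441
grip_force: 30.0
```

Request:
apply_moves(targets=[[0, 0, 0, 0, 0.3], [0, 0, 0, 0, 0.3], [0, 0, 0, 0, 0.3]])

```text
time: 31.08
tool_pos: [0.452, 0.0711, 0.1985]
eef_rot: [3.141, -0.0, -3.139]
contact_force: [-0.8, 0.3, -0.8]
gripper_width: 0.0439
grip_force: 30.0
```

```bash
python3 -c "
from h import *
rows((.451,.069,.044,180))"
```

```text
at [0.452  0.0711 0.1985] yaw -179.9 t 31.1 w 0.0439
[  1.  -2. 154.] 0.1
```

Request:
apply_moves(targets=[[1, -2, 40, 0, 0.3], [1, -2, 75, 0, 0.3], [1, -2, 110, 0, 0.3], [1, -2, 135, 0, 0.3], [1, -2, 145, 0, 0.3], [1, -2, 149, 0, 0.3], [1, -2, 149, 0, 0.3], [1, -2, 149, 0, 0.3]])

```text
time: 31.75
tool_pos: [0.4524, 0.0684, 0.0512]
eef_rot: [-3.141, 0.003, -3.14]
contact_force: [-0.0, 0.9, -0.1]
gripper_width: 0.044
grip_force: 30.0
```

Request:
apply_moves(targets=[[0, 0, 1, 0, 0.3], [0, 0, 2, 0, 0.3], [0, 0, 2, 0, 0.3]])

```text
time: 32.0
tool_pos: [0.4517, 0.0679, 0.0486]
eef_rot: [-3.141, 0.002, -3.141]
contact_force: [-0.3, -0.7, -0.9]
gripper_width: 0.0441
grip_force: 30.0
```

Request:
apply_moves(targets=[[0, 0, 1, 0, 0.3], [0, 0, 1, 0, 0.3], [0, 0, 1, 0, 0.4], [0, 0, 1, 0, 0.8], [0, 0, 1, 0, 0.8], [0, 0, 1, 0, 0.8], [0, 0, 1, 0, 0.8], [0, 0, -39, 0, 0.8], [0, 0, -79, 0, 0.8], [0, 0, -119, 0, 0.8], [0, 0, -150, 0, 1], [0, 0, -150, 0, 1]])

```text
time: 33.0
tool_pos: [0.4551, 0.0677, 0.2052]
eef_rot: [-3.14, 0.013, -3.141]
contact_force: [0.4, -0.5, 0.2]
gripper_width: 0.0849
grip_force: 0.0
```

Request:
apply_moves(targets=[[16, 275, 0, 0, 1], [16, 275, 0, 0, 1], [16, 275, 0, 0, 1], [16, 275, 0, 0, 1], [16, 275, 0, 0, 1], [16, 275, 0, 0, 1], [16, 275, 0, 0, 1], [16, 275, 0, 0, 1], [16, 275, 0, 0, 1], [16, 275, 0, 0, 1]])

```text
time: 33.83
tool_pos: [0.4344, 0.3423, 0.1967]
eef_rot: [-3.141, -0.001, -3.141]
contact_force: [-0.3, -0.6, 0.5]
gripper_width: 0.0941
grip_force: 0.0
```

```bash
python3 -c "
from h import *
rows((.4355,.3435,.02,180))"
```

```text
at [0.4344 0.3423 0.1967] yaw -180.0 t 33.8 w 0.0941
[ -1.   1. 177.] 0.0
```

Request:
apply_moves(targets=[[-1, 1, 40, 0, 1], [-1, 1, 80, 0, 1], [-1, 1, 115, 0, 1], [-1, 1, 145, 0, 1], [-1, 1, 165, 0, 1], [-1, 1, 176, 0, 1], [-1, 1, 176, 0, 1], [-1, 1, 176, 0, 1]])

```text
time: 34.5
tool_pos: [0.4363, 0.3434, 0.0221]
eef_rot: [3.142, 0.0, 3.141]
contact_force: [0.6, 0.1, -0.2]
gripper_width: 0.0941
grip_force: 0.0
```

Request:
apply_moves(targets=[[0, 0, 0, 0, 0.5], [0, 0, 0, 0, 0.5], [0, 0, 0, 0, 0.5], [0, 0, 0, 0, 0.5], [0, 0, 0, 0, 0.5], [0, 0, 0, 0, 0.5], [0, 0, 0, 0, 0.5]])

```text
time: 35.08
tool_pos: [0.4361, 0.3443, 0.0223]
eef_rot: [3.141, 0.001, -3.141]
contact_force: [-0.6, -0.4, 4.5]
gripper_width: 0.0636
grip_force: 30.0
```

Request:
apply_moves(targets=[[0, 0, -40, 0, 0.5], [0, 0, -80, 0, 0.5], [0, 0, -120, 0, 0.5], [0, 0, -160, 0, 0.5], [-2, -414, -170, 0, 0.5], [-2, -414, -170, 0, 0.5], [-2, -414, -170, 0, 0.5], [-2, -414, -170, 0, 0.5], [-2, -414, -170, 0, 0.5], [-2, -414, -170, 0, 0.5], [-2, -414, -170, 0, 0.5], [-2, -414, -170, 0, 0.5]])

```text
time: 36.08
tool_pos: [0.4368, 0.0091, 0.1894]
eef_rot: [3.142, 0.0, -3.141]
contact_force: [0.9, 0.2, -1.2]
gripper_width: 0.0637
grip_force: 30.0
```

```bash
python3 -c "
from h import *
rows((.438,-.071,.008,180))"
```

```text
at [0.4368 0.0091 0.1894] yaw -179.9 t 36.1 w 0.0637
[ -1. -80. 181.] 0.1
```

Request:
apply_moves(targets=[[-1, -40, 0, 0, 0.5], [-1, -80, 0, 0, 0.5], [-1, -80, 0, 0, 0.5], [-1, -80, 0, 0, 0.5], [-1, -80, 0, 0, 0.5]])

```text
time: 36.5
tool_pos: [0.4383, -0.0687, 0.1892]
eef_rot: [3.141, -0.001, -3.141]
contact_force: [0.4, 0.3, -1.4]
gripper_width: 0.0636
grip_force: 30.0
```

```bash
python3 -c "
from h import *
rows((.438,-.071,.01,180))"
```

```text
at [ 0.4383 -0.0687  0.1892] yaw -180.0 t 36.5 w 0.0636
[  0.  -2. 179.] 0.0
```

Request:
apply_moves(targets=[[0, -2, 40, 0, 0.5], [0, -2, 80, 0, 0.5], [0, -2, 115, 0, 0.5], [0, -2, 145, 0, 0.5], [0, -2, 165, 0, 0.5], [0, -2, 174, 0, 0.5], [0, -2, 177, 0, 0.5], [0, -2, 178, 0, 0.5], [0, -2, 178, 0, 0.5]])

```text
time: 37.25
tool_pos: [0.4398, -0.0711, 0.0129]
eef_rot: [-3.141, 0.002, -3.14]
contact_force: [-0.4, 0.8, -0.4]
gripper_width: 0.0637
grip_force: 30.0
```

Request:
apply_moves(targets=[[0, 0, 1, 0, 0.5], [0, 0, 1, 0, 0.5], [0, 0, 1, 0, 0.5]])

```text
time: 37.5
tool_pos: [0.4393, -0.0715, 0.0116]
eef_rot: [-3.141, 0.002, -3.141]
contact_force: [-0.6, 0.5, -0.5]
gripper_width: 0.0639
grip_force: 30.0
```

Request:
apply_moves(targets=[[0, 0, 1, 0, 0.5], [0, 0, 2, 0, 0.5], [0, 0, 2, 0, 0.5], [0, 0, 2, 0, 0.5]])

```text
time: 37.83
tool_pos: [0.4392, -0.0716, 0.0102]
eef_rot: [-3.141, 0.0, -3.141]
contact_force: [-3.9, 1.5, 11.3]
gripper_width: 0.0635
grip_force: 30.0
```

Request:
apply_moves(targets=[[0, 0, 0, 0, 0.8], [0, 0, 0, 0, 1], [0, 0, 0, 0, 1], [0, 0, 0, 0, 1], [0, 0, 0, 0, 1], [0, 0, -40, 0, 1], [0, 0, -80, 0, 1], [0, 0, -120, 0, 1], [0, 0, -160, 0, 1], [0, 0, -190, 0, 1], [0, 0, -190, 0, 1]])

```text
time: 38.75
tool_pos: [0.4424, -0.0728, 0.2061]
eef_rot: [-3.136, 0.012, -3.141]
contact_force: [1.0, -0.4, 0.9]
gripper_width: 0.0941
grip_force: 0.0
```

Request:
apply_moves(targets=[[-20, 400, -20, 0, 1], [-20, 400, -20, 0, 1], [-20, 400, -20, 0, 1], [-20, 400, -20, 0, 1], [-20, 400, -20, 0, 1], [-20, 400, -20, 0, 1], [-20, 400, -20, 0, 1], [-20, 400, -20, 0, 1], [-20, 400, -20, 0, 1], [-20, 400, -20, 0, 1], [-20, 400, -20, 0, 1]])

```text
time: 39.67
tool_pos: [0.4574, 0.3327, 0.2175]
eef_rot: [3.141, -0.001, -3.136]
contact_force: [-0.1, 0.9, -0.5]
gripper_width: 0.0938
grip_force: 0.0
```

```bash
python3 - <<'E'
from h import *
f=grab_frame('top');g=grab_frame('scene')
cv2.imwrite('pics/a12.png',np.hstack([cv2.resize(g['pixels'][110:310,130:400,::-1],(400,296)),cv2.resize(f['pixels'][120:270,200:400,::-1],(400,296))]))
for k,p in((f,[(233.4,210.6),(277.9,215.5)]),(g,[(214.7,191.7),(258.5,236)])):
  im=k["pixels"].astype(int); m=(im[...,0]>im[...,1]*1.7+15)&(im[...,0]>im[...,2]*1.7+15)
  n,lab,st,c=cv2.connectedComponentsWithStats(m.astype(np.uint8))
  for q in p:
    i=1+np.argmin(np.hypot(*(c[1:]-q).T)); print(q,st[i],c[i].round(1))
a=cv2.imread("pics/top0.png");print("tray diff",cv2.absdiff(a,f['pixels'][:,:,::-1].copy())[140:195,235:290].mean())
E
```

```text
(233.4, 210.6) [228 204  14  14 132] [234.3 210.6]
(277.9, 215.5) [270 207  18  18 263] [278.3 215.3]
(214.7, 191.7) [208 184  16  17 177] [215.4 192.4]
(258.5, 236) [249 226  22  21 380] [259.2 236.2]
tray diff 10.793829201101929
```

View pics/a12.png

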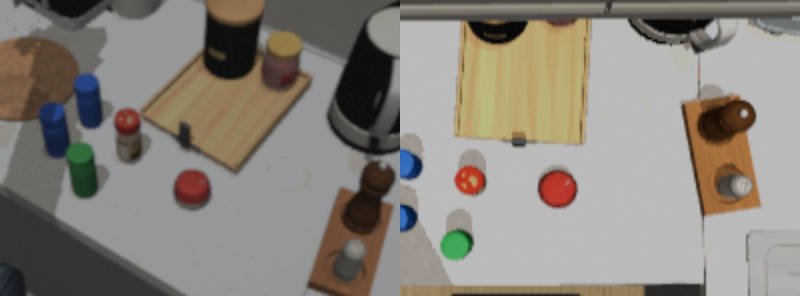

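The jar and timer are upright, within about 1 px of their first positions (top 234,211 and 278,215). The tray is home and the salt is in its recess. Handing in.

```bash
python3 -c "
from h import *
a=cv2.imread('pics/scene0.png')[185:215,243:268];g=grab_frame('scene')['pixels'][:,:,::-1].copy()
r=cv2.matchTemplate(g[175:225,233:278],a,5);print(cv2.minMaxLoc(r))
print(sign_off())"
```

```text
(-0.34422045946121216, 0.9995719790458679, (19, 0), (10, 10))
the job is handed in; nothing more can be done
None
```

The salt shaker is in the cruet stand beside the pepper mill, the tray is pushed fully home, and the spice jar and timer are back upright within about 3 mm of their start spots; I handed the job in at about 40 s with nothing knocked over.

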